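Nest the mini loaf tins in the sloping stand

ROBOT

A 6-joint arm with a two-finger parallel gripper is mounted at the origin on the work surface. World frame = base frame: x ahead of the robot, y to its left, z up, the work surface at z = 0. Lengths are in m, angles in rad, forces in N, time in s.
With the tool pointing down it reaches from about 0.25 to 0.775 m from the base axis. Payload 4 kg.
Tool frame: the origin (TCP) lies at the very end of the fingers, on their centre line; the grasp point (between the pads) lies 19 mm behind it; z points along the fingers, y is the line along which they close (so a half turn about z gives the same grasp; the last joint's range is limited). The gripper opens to 94 mm and grips with 3 to 60 N. Pads are 16 mm wide; open, the fingers measure 119 mm over their backs; the gripper's body (75 mm by 177 mm) begins 78 mm behind the grasp point.
Start: joints at [-1.292, 0.087, 1.371, -0, 1.684, -0.103], TCP at [0.205, -0.51, 0.171] pointing down, gripper open.
Joint ranges: [-3.1, 3.1], [-0.76, 2.03], [0.27, 2.55], [-1.08, 4.22], [0.17, 2.65], [-2.57, 2.57]. Speed limits (rad/s): [2.79, 2.79, 3.14, 3.14, 3.14, 3.14].

INTERFACE

Orientations are given as [roll, pitch, yaw] about the fixed x, y, z axes, in that order (R = Rz(yaw) Ry(pitch) Rx(roll)).
In Python, from bench import robot, vision gives the robot as it stands.
- The arm moves only by the shell command python3 -m crank 'ROWS'. ROWS is JSON, a list of rows, each a list of 3 entries, a list of its own where there are three numbers: the closure, from 0 (fully open) to 1 (shut), then the shift along the tool's x, y, z in m, then the turn, a rotation vector about the tool's x, y, z in degrees. A call has 1 to 8 rows; each row shifts and turns the commanded pose from where the row before left it, along the tool's axes as they then stand; what a row does not reach is not made up. A row lasts 1/10 s, in which the tool goes at most 50 mm and 8.59 degrees, less where a joint would pass 70% of its speed; a pose out of reach is approached as far as the arm can. A call with a gripper value outside its range is refused whole. The fingers move at their own pace and stop on an object; the grip force is fixed at half the most. Time passes only in rows, so rows that do not move let the fingers close. It gives the time, the measured TCP pose, the force, the opening and the grip force at its end, in the units of the state.
- robot.get_obs(): the state, without advancing time (a new reading comes with each control period).
- vision.snapshot(name): name is "scene" or "top" or "wrist"; returns a dict with "color" (400x640x3 uint8, red, green, blue), "z_map" (400x640 float32, m along the optical axis (not along the pixel's ray), 0 where there is no reading), "fx", "fy", "cx", "cy" (pixels), "R" (3x3) and "t" (3): a world point X has camera coordinates R X + t. Camera axes: x right, y down, z forward; pixel columns grow to the right and rows downward; lengths in m; the calibration is good to about 2 mm. The wrist camera is an equidistant fisheye: a pixel r from the principal point sees the ray r / f radians off the axis. A picture is of the moment at which its call begins.
- robot.close_job(): hands the job in; it is judged then, once.
The state is a dict: "time": time; "joint_positions": joint angles; "qvel": joint speeds; "joint_torque": joint torques, N m; "tool_pos": TCP position; "ee_rot": TCP orientation; "wrist_force": force on the tool from outside, world axes, zero at the start; "wrist_torque": the same for the moment, N m; "width": finger opening in m; "finger_force": force on a finger pad.
Only numpy, scipy, OpenCV 4.12 (cv2) and the standard library are available. Lean on these libraries where they do the work, as an engineer would, in place of code of your own. Each camera call takes 0.05 s, during which the arm holds its last target. There are 200 camera calls.

TASK

Put the mini loaf tins away as a nest in the sloping wooden stand: first the taller of the two loose rectangular tins into the large tin that already stands there, then the shorter one into that. Hold each tin while you guide it gently, without forcing, down along the slope and let go only when it is nearly or fully home; each must end fully down with its collar square on the rim of the tin below. Leave the large tin in its stand and everything else on the bench where it is.

Things in the scene. Friction and masses are not known exactly. Their poses are not given: they have to be found in the camera images.
- stand: Fixed dark wooden wedge, about 125 x 88 mm, with a tapered rectangular pocket 45 mm deep on its sloping top. Origin: on the bench below the middle of the pocket floor (45 mm up). z is up, x points horizontally uphill (roughly away from the robot), y across. The pocket's axis leans 30 degrees from vertical towards -x, so the tin in it opens up and towards the robot.
- tinL: The large bare steel loaf tin, 360 g, standing loose in the stand's pocket. Origin at the centre of its underside, z along the tin's own axis from floor to mouth (30 degrees from vertical), x along its length. Height 90 mm, outside of collar 112.2 x 66.2 mm. Not to be moved.
- tinL_mouth (a point): Centre of the large tin's mouth, in the plane of its rim, 90 mm from its underside; same axes as the tin: z points out of the mouth, x along its length, y across. The opening is 100.2 x 54.2 mm at the rim; its walls taper in by 0.08 mm per mm of depth.
- tinM_mid (a point): Centre (42 mm up) of the taller loose tin: bare steel, 84 mm high, about 250 g, standing on the bench; z up its axis, x along its length, y across. Its top 30 mm is a straight-sided collar, outside 104 x 62 mm: grip this across the 62 mm. Below the collar 91.2 x 49.2 mm, tapering to 82.6 x 40.6 mm at the floor. Home in the large tin, this point is 12 mm below its mouth point along the axis.
- tinM_mouth (a point): Centre of the taller loose tin's mouth, at its rim, 84 mm from its underside; same axes. Opening 92 x 50 mm, tapering in by 0.08 mm per mm of depth. The collar's lower edge is the stop that rests on the large tin's rim, 54 mm in, with play of 2.5 mm each side across, 4.5 mm lengthwise. Fingers reaching below the collar meet that rim. Either end may face uphill.
- tinS_mid (a point): Centre (31 mm up) of the shorter loose tin: bare steel, 62 mm high, about 180 g, standing on the bench; z up, x along its length. Collar on the top 30 mm, outside 95.8 x 57.8 mm: grip across the 57.8. Below it 83 x 45 mm, tapering to 77.9 x 39.9 at the floor. Home in the taller tin (32 mm in, same play) this point is 1 mm below its mouth point along the axis. Either end may face uphill.
- mould: Bystander: small round steel brioche mould, 77 mm across, 56 mm high, origin under its centre. It may stand in any of the three places where the two loose tins stand. Leave it.
- scraper: Bystander: bench scraper lying flat, steel blade and wooden handle, about 100 x 120 mm, 24 mm high. Leave it.
- brush: Bystander: pastry brush lying flat, 200 mm long, 20 mm high. Leave it.
- spatula: Bystander: spatula lying flat, 280 mm long. Leave it.
- jar: Bystander: clear jar, 84 mm across, 150 mm high. Leave it.
- shaker: Bystander: aluminium shaker, 52 mm across, 110 mm high. Leave it.
Mind the look-alikes: they are no part of the job. What is shaped like the part that bears tinS_mid but orange is not meant.

How it is judged:
By the outcome, as a careful person would: the job done as asked, in the order asked, and still so for the second after the job is handed in, with the robot touching nothing.
It also fails if it takes over 64 s, if anything falls off the work surface, if the arm or the gripper's body presses on something with over 40 N, if the wrist force passes 120 N, or if a joint passes its speed limit or range.

## Working session

There is one attempt and no reset: what is moved stays moved. The work goes in short steps, Python scripts to look and compute and a shell command to move; the robot and the scene stay as the last step left them, time stands still between calls to the robot, and variables do not carry over. Pictures are saved under pics/ and viewed, at most 10 in all, crops included, and the job is handed in when it is done.

```bash
mkdir -p pics; ls; python3 - <<'E'
from bench import robot, vision
import cv2, numpy as np, pickle
o=robot.get_obs(); print({k:np.round(v,3) for k,v in o.items()})
for n in ("scene","top"):
    s=vision.snapshot(n); pickle.dump(s,open(f'pics/{n}.pkl','wb'))
    cv2.imwrite(f'pics/{n}.png',s["color"][:,:,::-1]); print(n,s["fx"],s["cx"],s["cy"],np.round(s["R"],3).tolist(),np.round(s["t"],3))
E
```

```text
pics
{'time': np.float64(0.0), 'joint_positions': array([-1.292,  0.088,  1.372, -0.   ,  1.684, -0.103]), 'qvel': array([ 0.001, -0.   , -0.001,  0.   ,  0.   , -0.   ]), 'joint_torque': array([-1.0000e-03, -3.4018e+01, -3.0243e+01,  7.2000e-02,  3.3000e-02,
       -0.0000e+00]), 'tool_pos': array([ 0.205, -0.51 ,  0.17 ]), 'ee_rot': array([-3.139, -0.   ,  0.382]), 'wrist_force': array([-0.523, -0.111,  0.489]), 'wrist_torque': array([-0.032,  0.005,  0.016]), 'finger_force': np.float64(0.0), 'width': np.float64(0.094)}
scene 487.3248775416 322.75088139731963 192.7753539472069 [[-0.835, 0.55, -0.016], [0.393, 0.575, -0.718], [-0.385, -0.606, -0.696]] [ 0.533 -0.095  1.43 ]
top 456.8930963446984 320.782268674353 202.04820042920863 [[-0.014, -1.0, 0.005], [-0.998, 0.014, -0.068], [0.068, -0.006, -0.998]] [-0.072  0.565  1.372]
```

View pics/top.png

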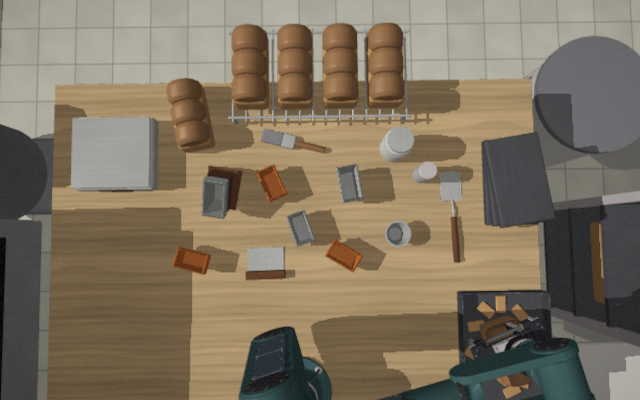

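View pics/scene.png

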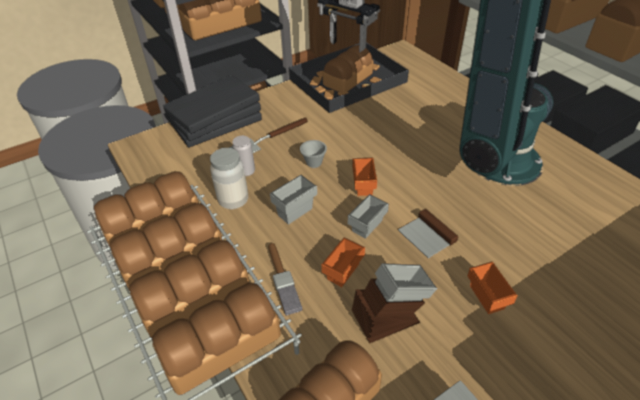

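Top view: the stand with the large tin is at about (215,195) and the grey tins are at (349,183), probably the taller, and (300,228), probably the shorter. The mould is at (398,233), with orange decoys at (271,183), (344,255) and (192,260). The scene view agrees: tin with the stand at (405,285), grey tins at (294,198) and (368,215).

```bash
cat > h.py <<'E'
import numpy as np, cv2, pickle
def cloud(s, fish=False):
    v,u=np.mgrid[:400,:640].astype(float); z=s["z_map"].astype(float)
    x=(u-s["cx"])/s["fx"]; y=(v-s["cy"])/s["fy"]
    if fish:
        r=np.hypot(x,y)+1e-9; k=np.tan(np.minimum(r,1.5))/r; x=x*k; y=y*k
    P=np.stack([x*z,y*z,z],-1)-s["t"]
    P=P@s["R"]; P[z<=0]=np.nan
    return P
def rect(P,m):
    q=P[m][:,:2]; c,(a,b),ang=cv2.minAreaRect((q*1000).astype(np.float32))
    if a<b: a,b,ang=b,a,ang+90
    return np.round(c,1),round(a,1),round(b,1),round((ang+90)%180-90,1)
E
python3 - <<'E'
from h import *
for n,boxes in (("top",{"L":(195,165,245,220),"A":(332,160,368,208),"B":(283,208,318,248),"mould":(383,218,415,250),"O1":(252,162,290,204),"O2":(322,238,364,274)}),
                ("scene",{"L":(350,255,440,340),"A":(268,172,320,225),"B":(344,192,392,238)})):
    s=pickle.load(open(f'pics/{n}.pkl','rb')); P=cloud(s); print(n,"cam",-s["R"].T@s["t"])
    for k,(a,b,c,d) in boxes.items():
        Q=P[b:d,a:c].reshape(-1,3); Q=Q[np.isfinite(Q[:,2])]; h=np.percentile(Q[:,2],[2,50,95,99.5])
        if k=="L":
            m=Q[:,2]>0.02
        else: m=Q[:,2]>h[3]-0.02
        print(k,np.round(h,3),m.sum(),rect(Q,m), Q[m].mean(0).round(3))
E
```

```text
top cam [ 0.47025922 -0.07160257  1.40751608]
L [-0.004  0.044  0.138  0.151] 1625 (array([592.3, 217.5]), 150.8, 88.6, -7.7) [0.595 0.216 0.084]
A [-0.005  0.002  0.085  0.089] 294 (array([ 614.1, -162.9]), 105.0, 63.1, 9.3) [ 0.617 -0.164  0.083]
B [-0.005  0.003  0.064  0.067] 258 (array([485.4, -16.7]), 96.7, 58.7, 19.1) [ 0.485 -0.016  0.061]
mould [-0.005  0.004  0.057  0.06 ] 220 (array([ 465.4, -304.6]), 74.2, 74.1, 87.3) [ 0.465 -0.309  0.052]
O1 [-0.005  0.002  0.063  0.068] 260 (array([620.1,  67.8]), 96.7, 58.8, 23.4) [0.621 0.069 0.061]
O2 [-0.005  0.003  0.063  0.067] 261 (array([ 402.7, -143.3]), 96.7, 58.7, 58.8) [ 0.402 -0.144  0.061]
scene cam [1.03299897 0.6281448  0.93665849]
L [-0.003  0.033  0.134  0.15 ] 4101 (array([587.6, 155.5]), 213.7, 156.1, 79.7) [0.613 0.219 0.085]
A [-0.003  0.01   0.084  0.087] 630 (array([ 618.4, -166.6]), 107.3, 69.2, 9.7) [ 0.619 -0.165  0.079]
B [-0.003  0.004  0.062  0.065] 523 (array([517.5, -10.3]), 159.9, 58.9, 19.1) [ 0.491 -0.019  0.057]
```

```bash
python3 - <<'E'
from h import *
for n,(a,b,c,d) in (("top",(195,165,245,222)),("scene",(350,255,442,340))):
    s=pickle.load(open(f'pics/{n}.pkl','rb')); P=cloud(s)[b:d,a:c].reshape(-1,3); C=s["color"][b:d,a:c].reshape(-1,3).astype(int)
    g=(abs(C[:,0]-C[:,2])<25)&(P[:,2]>0.07)&np.isfinite(P[:,2]); Q=P[g]
    psi=np.radians(-8)
    for it in range(4):
        ex=np.array([np.cos(psi)*np.cos(np.pi/6),np.sin(psi)*np.cos(np.pi/6),.5]); ey=np.array([-np.sin(psi),np.cos(psi),0]); ez=np.cross(ex,ey)
        L=Q@np.stack([ex,ey,ez]).T; top=np.percentile(L[:,2],98); m=abs(L[:,2]-top)<0.008
        cen,A,B,ang=rect(L,m); psi+=np.radians(ang)
    # plane refine
    R=Q[m]; w=np.linalg.svd(R-R.mean(0),full_matrices=False)[2][2]; w*=np.sign(w[2])
    zc=np.median(L[m][:,2]); mouth=ex*cen[0]/1e3+ey*cen[1]/1e3+ez*zc
    print(n,m.sum(),"psi",np.degrees(psi).round(2),A,B,"mouth",mouth.round(4),"std",L[m][:,2].std().round(4),"plane n",w.round(3),"ez",ez.round(3))
E
```

```text
top 260 psi -10.5 112.5 66.9 mouth [0.5695 0.224  0.1231] std 0.0023 plane n [-0.49   0.094  0.867] ez [-0.492  0.091  0.866]
scene 549 psi -10.8 116.9 67.6 mouth [0.5712 0.2218 0.1215] std 0.0025 plane n [-0.494  0.09   0.865] ez [-0.491  0.094  0.866]
```

```bash
cat >> h.py <<'E'
from scipy.spatial.transform import Rotation as Ro
MOUTH=np.array([0.5702,0.2232,0.1225]); PSI=np.radians(-10.6)
EX=np.array([np.cos(PSI)*np.cos(np.pi/6),np.sin(PSI)*np.cos(np.pi/6),.5]); EY=np.array([-np.sin(PSI),np.cos(PSI),0]); EZ=np.cross(EX,EY)
RT=np.stack([-EX,EY,-EZ],1)   # tool in the nest, tool x downhill
def down(yawdeg): return Ro.from_euler('xyz',[180,0,yawdeg],degrees=True).as_matrix()
def go(target,R=None):
    from bench import robot
    o=robot.get_obs(); R0=Ro.from_euler('xyz',o["ee_rot"]).as_matrix(); p=np.array(o["tool_pos"])
    d=np.array(target)-p
    print("t",round(float(o["time"]),2),"pos",p.round(4),"shift mm in tool axes",(R0.T@d*1e3).round(1),"turn",None if R is None else Ro.from_matrix(R0.T@R).as_rotvec(degrees=True).round(2),
      "F",np.round(o["wrist_force"],1),"T",np.round(o["wrist_torque"],2),"w",round(float(o["width"]),4),"q",np.round(o["joint_positions"],2))
E
R='[0,[0.0425,-0.014,0],[0,0,0]]'; unset R
python3 -m crank '[[0,[0.0425,-0.014,0],[0,0,0]],[0,[0.0425,-0.014,0],[0,0,0]],[0,[0.0425,-0.014,0],[0,0,0]],[0,[0.0425,-0.014,0],[0,0,0]],[0,[0.0425,-0.014,0],[0,0,0]],[0,[0.0425,-0.014,0],[0,0,0]]]'
python3 -m crank '[[0,[0.0425,-0.014,0],[0,0,0]],[0,[0.0425,-0.014,0],[0,0,0]],[0,[0.0425,-0.014,0],[0,0,0]],[0,[0.0425,-0.014,0],[0,0,0]],[0,[0.0425,-0.014,0],[0,0,0]],[0,[0.0425,-0.014,0],[0,0,0]]]'
python3 -m crank '[[0,[0,0,0],[0,0,-8.4]],[0,[0,0,0],[0,0,-8.4]],[0,[0,0,0],[0,0,-8.4]],[0,[0,0,0],[0,0,-8.4]],[0,[0,0,0],[0,0,-8.4]]]'
python3 -c "
from h import *
go([0.616,-0.164,0.171],down(189.5))"
```

```text
time: 0.7
tool_pos: [0.4112, -0.3359, 0.1709]
ee_rot: [-3.141, 0.0, 0.382]
wrist_force: [0.3, -0.9, 0.1]
width: 0.0943
finger_force: 0.0
time: 1.3
tool_pos: [0.6165, -0.163, 0.1707]
ee_rot: [-3.141, 0.001, 0.382]
wrist_force: [0.5, -0.3, -0.6]
width: 0.0942
finger_force: 0.0
time: 1.8
tool_pos: [0.6153, -0.1642, 0.1704]
ee_rot: [-3.14, 0.0, 1.121]
wrist_force: [-0.1, 0.5, 0.6]
width: 0.094
finger_force: 0.0
t 1.8 pos [ 0.6153 -0.1642  0.1704] shift mm in tool axes [ 0.5  0.5 -0.6] turn [-7.0000e-02 -1.0000e-01 -1.2526e+02] F [-0.1  0.5  0.6] T [-0.01 -0.09 -0.01] w 0.094 q [-0.35  0.28  1.14 -0.    1.72  0.1 ]
```

```bash

python3 -m crank '[[0,[0,0,0],[0,0,-8.4]],[0,[0,0,0],[0,0,-8.4]],[0,[0,0,0],[0,0,-8.4]],[0,[0,0,0],[0,0,-8.4]],[0,[0,0,0],[0,0,-8.4]],[0,[0,0,0],[0,0,-8.4]],[0,[0,0,0],[0,0,-8.4]],[0,[0,0,0],[0,0,-8.4]]]' >/dev/null
python3 -m crank '[[0,[0,0,0],[0,0,-8.4]],[0,[0,0,0],[0,0,-8.4]],[0,[0,0,0],[0,0,-8.4]],[0,[0,0,0],[0,0,-8.4]],[0,[0,0,0],[0,0,-8.4]],[0,[0,0,0],[0,0,-8.4]],[0,[0,0,0],[0,0,-8]],[0,[0,0,0],[0,0,0]]]' >/dev/null
python3 - <<'E'
from h import *
from bench import vision
s=vision.snapshot("wrist"); pickle.dump(s,open('pics/w1.pkl','wb')); cv2.imwrite('pics/w1.png',s["color"][:,:,::-1])
P=cloud(s,True); d=s["z_map"]; Q=P.reshape(-1,3); Q=Q[np.isfinite(Q[:,2])]
c=np.array([.616,-.164]); m=(abs(Q[:,2]-.084)<.006)&(np.linalg.norm(Q[:,:2]-c,axis=1)<.075)
print(m.sum(),rect(Q,m),Q[m].mean(0))
go([0.616,-0.164,0.058],down(189.5))
E
```

```text
2254 (array([ 615.6, -163.5]), 105.3, 63.8, 9.1) [ 0.61481908 -0.16465867  0.08320441]
t 3.45 pos [ 0.6153 -0.1644  0.1707] shift mm in tool axes [ -0.8   0.2 112.7] turn [ 0.03 -0.06 -0.18] F [-0.2 -0.1  0.5] T [ 0.08 -0.11  0.05] w 0.094 q [-0.35  0.28  1.14 -0.    1.72 -2.08]
```

View pics/w1.png

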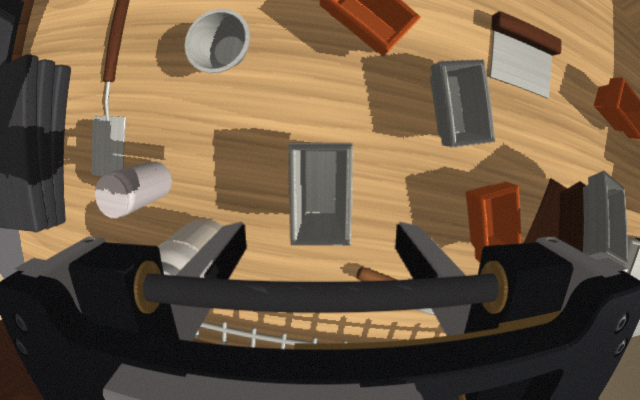

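The wrist view shows the taller tin centred at (321,193) between the two fingers, and its measured rim agrees with the top view. Next I descend and grip.

```bash

python3 -m crank '[[0,[0,0,0.03],[0,0,0]],[0,[0,0,0.03],[0,0,0]],[0,[0,0,0.03],[0,0,0]],[0,[0,0,0.015],[0,0,0]],[0,[0,0,0.008],[0,0,0]],[0,[0,0,0],[0,0,0]]]' |tail -3
python3 -m crank '[[1,[0,0,0],[0,0,0]],[1,[0,0,0],[0,0,0]],[1,[0,0,0],[0,0,0]],[1,[0,0,0],[0,0,0]],[1,[0,0,0],[0,0,0]],[1,[0,0,0],[0,0,0]]]'
python3 -m crank '[[1,[0,0,-0.005],[0,0,0]],[1,[0,0,-0.02],[0,0,0]],[1,[0,0,-0.02],[0,0,0]],[1,[0,0,0],[0,0,0]]]'
python3 -c "
from h import *
go(MOUTH+EZ*(.058+.06),RT)"
```

```text
wrist_force: [0.7, -0.1, 0.7]
width: 0.094
finger_force: 0.0
time: 4.65
tool_pos: [0.6157, -0.1645, 0.0586]
ee_rot: [-3.141, 0.0, -2.976]
wrist_force: [-0.2, 0.6, -0.4]
width: 0.0491
finger_force: 0.0
time: 5.05
tool_pos: [0.6178, -0.1653, 0.1076]
ee_rot: [-3.138, 0.006, -2.976]
wrist_force: [0.6, 0.5, 0.3]
width: 0.0174
finger_force: 0.0
t 5.05 pos [ 0.6178 -0.1653  0.1076] shift mm in tool axes [  37.7  410.9 -118.9] turn [  5.11 -29.29  19.64] F [0.6 0.5 0.3] T [ 0.02 -0.19  0.03] w 0.0174 q [-0.35  0.3   1.25 -0.    1.59 -2.09]
```

```bash
python3 - <<'E'
from h import *
from bench import vision
a=vision.snapshot("wrist"); b=vision.snapshot("scene"); pickle.dump(a,open('pics/w2.pkl','wb'));pickle.dump(b,open('pics/s2.pkl','wb'))
im=np.zeros((600,640,3),np.uint8); im[:400]=a["color"]; im[400:]=cv2.resize(b["color"][80:280],(640,200)); cv2.imwrite('pics/w2.png',im[:,:,::-1])
Q=cloud(a,True).reshape(-1,3); Q=Q[np.isfinite(Q[:,2])]
m=(abs(Q[:,2]-.084)<.006)&(np.linalg.norm(Q[:,:2]-[.616,-.164],axis=1)<.085); print(m.sum(),rect(Q,m))
E
```

```text
2419 (array([ 615.3, -163.6]), 103.9, 63.3, 9.4)
```

View pics/w2.png

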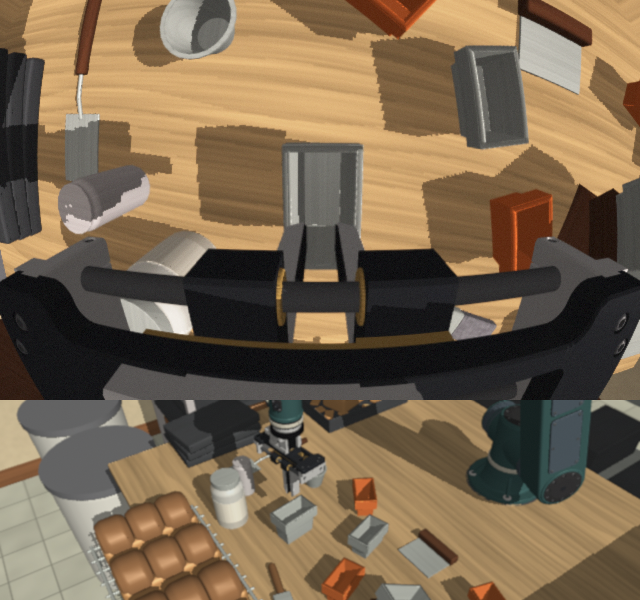

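The wrist view shows the tin unmoved at (322,185), with the shut fingers at (320,240) beside or above its far end. So the fingers missed it. I'll check where they really are.

```bash
python3 - <<'E'
from h import *
s=pickle.load(open('pics/w2.pkl','rb'))
print("cam pos",(-s["R"].T@s["t"]).round(3),"axis",s["R"][2].round(3))
def proj(X,fish=True):
    c=s["R"]@np.array(X)+s["t"]; r=np.hypot(c[0],c[1]); th=np.arctan2(r,c[2]) if fish else r/c[2]
    return np.round([s["cx"]+s["fx"]*th*c[0]/r,s["cy"]+s["fy"]*th*c[1]/r])
print("tcp px",proj([.6178,-.1653,.1076]),"tin",proj([.6153,-.1636,.084]))
P=cloud(s,True)
for uv in [(308,226),(335,226),(308,240),(335,240),(295,260),(320,160)]: print(uv,P[uv[1],uv[0]].round(3))
s=pickle.load(open('pics/s2.pkl','rb')); print("scene tcp",proj([.6178,-.1653,.1076],False)); P=cloud(s)
for uv in [(298,170),(294,160),(300,175),(290,150)]: print(uv,P[uv[1],uv[0]].round(3))
E
```

```text
cam pos [ 0.551 -0.174  0.32 ] axis [ 0.231  0.034 -0.972]
tcp px [319. 221.] tin [322. 210.]
(308, 226) [ 0.656 -0.172  0.007]
(335, 226) [ 0.607 -0.157  0.146]
(308, 240) [ 0.66  -0.17   0.038]
(335, 240) [ 0.613 -0.156  0.153]
(295, 260) [ 0.609 -0.177  0.197]
(320, 160) [ 0.585 -0.171  0.003]
scene tcp [292. 183.]
(298, 170) [ 0.607 -0.151  0.155]
(294, 160) [ 0.619 -0.146  0.197]
(300, 175) [ 0.575 -0.201  0.086]
(290, 150) [ 0.623 -0.154  0.224]
```

```bash
python3 - <<'E'
from h import *
for n,tcp in (('w1',[.6153,-.1644,.1707]),('w2',[.6178,-.1653,.1076])):
    s=pickle.load(open(f'pics/{n}.pkl','rb')); P=cloud(s,True)
    R=down(189.5); L=(P-np.array(tcp))@R   # tool coords
    m=(abs(L[...,1])<.075)&(abs(L[...,0])<.02)&(L[...,2]>-.11)&(L[...,2]<.03)&np.isfinite(L[...,2])&(P[...,2]>.095)
    for sg in (-1,1):
        q=L[m&(np.sign(L[...,1])==sg)]; print(n,sg,len(q),"x",np.percentile(q[:,0],[2,50,98]).round(3),"y",np.percentile(q[:,1],[2,50,98]).round(3),"z",np.percentile(q[:,2],[2,50,95,99,100]).round(3))
    v,u=np.where(m); print(u.min(),u.max(),v.min(),v.max())
E
python3 -c "
from h import *
go([0,0,0])"
```

```text
w1 -1 2324 x [-0.007  0.009  0.011] y [-0.057 -0.047 -0.046] z [-0.108 -0.078 -0.041 -0.036 -0.032]
w1 1 2326 x [-0.007  0.009  0.011] y [0.048 0.05  0.059] z [-0.108 -0.078 -0.041 -0.036 -0.032]
175 465 221 317
w2 -1 1277 x [-0.005  0.011  0.011] y [-0.019 -0.011 -0.007] z [-0.107 -0.075 -0.043 -0.038 -0.033]
w2 1 1295 x [-0.005  0.01   0.011] y [0.01  0.013 0.021] z [-0.107 -0.074 -0.043 -0.037 -0.033]
276 364 222 318
t 5.15 pos [ 0.6159 -0.1646  0.1038] shift mm in tool axes [580.5 263.8 103. ] turn None F [ 0.6 -0.5 -0.4] T [ 0.07 -0.12  0.01] w 0.0091 q [-0.35  0.3   1.25 -0.    1.59 -2.09]
```

The cameras put the finger ends roughly 36–41 mm short of the reported TCP, which explains the miss. I'll reopen, settle and measure this offset once more.

```bash

python3 -m crank '[[0,[0,0,-0.03],[0,0,0]],[0,[0,0,-0.03],[0,0,0]],[0,[0,0,0],[0,0,0]],[0,[0,0,0],[0,0,0]],[0,[0,0,0],[0,0,0]],[0,[0,0,0],[0,0,0]],[0,[0,0,0],[0,0,0]],[0,[0,0,0],[0,0,0]]]'
python3 - <<'E'
from h import *
from bench import robot,vision
o=robot.get_obs(); tcp=np.array(o["tool_pos"]); R=Ro.from_euler('xyz',o["ee_rot"]).as_matrix(); print(tcp.round(4))
for n in ("wrist","scene"):
    s=vision.snapshot(n); P=cloud(s,n=="wrist"); pickle.dump(s,open(f'pics/{n}3.pkl','wb'))
    L=(P-tcp)@R
    m=(abs(L[...,1])<.075)&(abs(L[...,1])>.035)&(abs(L[...,0])<.03)&(L[...,2]>-.09)&(L[...,2]<.03)&np.isfinite(L[...,2])
    for sg in (-1,1):
        q=L[m&(np.sign(L[...,1])==sg)]
        if len(q)==0: continue
        h=np.histogram(q[:,2],np.arange(-.09,.03,.004))[0]
        print(n,sg,len(q),"x",np.percentile(q[:,0],[2,50,98]).round(3),"y",np.percentile(q[:,1],[2,50,98]).round(3),"z hist from -90 by 4",h)
E
```

```text
time: 5.95
tool_pos: [0.6153, -0.1644, 0.1624]
ee_rot: [3.141, -0.001, -2.976]
wrist_force: [-0.3, 0.2, 0.3]
width: 0.07
finger_force: 0.0
[ 0.6153 -0.1644  0.1624]
wrist -1 784 x [0.009 0.01  0.011] y [-0.045 -0.04  -0.035] z hist from -90 by 4 [88 83 77 71 67 68 52 57 44 45 53 38 24 12  5  0  0  0  0  0  0  0  0  0
  0  0  0  0  0]
wrist 1 1488 x [-0.006  0.009  0.011] y [0.036 0.037 0.047] z hist from -90 by 4 [144 142 136 130 139 111 112 105  88  83 102  74  68  45   9   0   0   0
   0   0   0   0   0   0   0   0   0   0   0]
scene -1 162 x [-0.011 -0.004  0.008] y [-0.051 -0.041 -0.038] z hist from -90 by 4 [10 17 12  8 13 14 11  9 16 12 11  9 11  8  1  0  0  0  0  0  0  0  0  0
  0  0  0  0  0]
scene 1 147 x [-0.011 -0.005  0.009] y [0.036 0.045 0.048] z hist from -90 by 4 [10 11 18 14  9 13 10 15 10 12 14  6  3  2  0  0  0  0  0  0  0  0  0  0
  0  0  0  0  0]
```

```bash
sed -i 's/^def down/D=0.036  # reported TCP lies this far beyond the real finger ends\ndef down/' h.py
python3 -m crank '[[0,[0,0,0.02],[0,0,0]],[0,[0,0,0.025],[0,0,0]],[0,[0,0,0.025],[0,0,0]],[0,[0,0,0.025],[0,0,0]],[0,[0,0,0.02],[0,0,0]],[0,[0,0,0.015],[0,0,0]],[0,[0,0,0.009],[0,0,0]],[0,[0,0,0],[0,0,0]]]' 
python3 -m crank '[[1,[0,0,0],[0,0,0]],[1,[0,0,0],[0,0,0]],[1,[0,0,0],[0,0,0]],[1,[0,0,0],[0,0,0]],[1,[0,0,0],[0,0,0]],[1,[0,0,0],[0,0,0]]]'
```

```text
time: 6.85
tool_pos: [0.6148, -0.1642, 0.023]
ee_rot: [3.14, -0.002, -2.976]
wrist_force: [-0.8, -0.4, -0.7]
width: 0.0943
finger_force: 0.0
time: 7.45
tool_pos: [0.616, -0.1646, 0.0251]
ee_rot: [-3.141, 0.001, -2.976]
wrist_force: [-0.4, 0.7, 1.9]
width: 0.0621
finger_force: 30.0
```

Gripped at 62.1 mm with 30 N. Lifting.

```bash

python3 -m crank '[[1,[0,0,-0.005],[0,0,0]],[1,[0,0,-0.02],[0,0,0]],[1,[0,0,-0.03],[0,0,0]],[1,[0,0,-0.03],[0,0,0]],[1,[0,0,-0.03],[0,0,0]],[1,[0,0,-0.025],[0,0,0]],[1,[0,0,0],[0,0,0]]]' 
python3 -c "
from h import *
go(MOUTH+EZ*(-.0295+.08),RT)"
```

```text
time: 8.15
tool_pos: [0.6176, -0.1653, 0.1689]
ee_rot: [-3.137, 0.007, -2.976]
wrist_force: [0.2, 0.3, -2.3]
width: 0.0617
finger_force: 30.0
t 8.15 pos [ 0.6176 -0.1653  0.1689] shift mm in tool axes [  6.6 399.7   1. ] turn [  5.09 -29.25  19.65] F [ 0.2  0.3 -2.3] T [ 0.06 -0.21 -0.01] w 0.0617 q [-0.35  0.28  1.15 -0.    1.7  -2.09]
```

```bash

python3 -m crank '[[1,[0,0.02,0],[0,0,0]],[1,[0,0.04,0],[0,0,0]],[1,[0,0.04,0],[0,0,0]],[1,[0,0.04,0],[0,0,0]],[1,[0,0.04,0],[0,0,0]],[1,[0,0.04,0],[0,0,0]],[1,[0,0.03,0],[0,0,0]],[1,[0,0.01,0],[0,0,0]]]' |head -2
python3 -m crank '[[1,[0,0,0],[0.85,-4.88,3.27]],[1,[0,0,0],[0.85,-4.88,3.27]],[1,[0,0,0],[0.85,-4.88,3.27]],[1,[0,0,0],[0.85,-4.88,3.27]],[1,[0,0,0],[0.85,-4.88,3.27]],[1,[0,0,0],[0.85,-4.88,3.27]],[1,[0,0,0],[0,0,0]]]' 
python3 -c "
from h import *
go(MOUTH+EZ*(-.0295+.08),RT)"
```

```text
time: 8.95
tool_pos: [0.57, 0.0959, 0.1614]
time: 9.65
tool_pos: [0.5674, 0.0922, 0.1581]
ee_rot: [-3.139, 0.507, 2.96]
wrist_force: [-0.3, -0.6, -3.7]
width: 0.0617
finger_force: 30.0
t 9.65 pos [0.5674 0.0922 0.1581] shift mm in tool axes [ 36.5 129.4 -29.8] turn [-0.04 -0.97  0.16] F [-0.3 -0.6 -3.7] T [0.12 0.42 0.05] w 0.0617 q [ 0.18 -0.23  1.79 -0.19  1.11 -1.17]
```

```bash

python3 -m crank '[[1,[0.018,0,-0.015],[0,-0.5,0]],[1,[0.018,0.01,-0.015],[0,-0.5,0.2]],[1,[0,0.03,0],[0,0,0]],[1,[0,0.03,0],[0,0,0]],[1,[0,0.03,0],[0,0,0]],[1,[0,0.02,0],[0,0,0]],[1,[0,0.009,0],[0,0,0]],[1,[0,0,0],[0,0,0]]]' 
python3 - <<'E'
from h import *
from bench import robot,vision
go(MOUTH+EZ*(-.0295+.08),RT)
for n in ("scene","top","wrist"):
    s=vision.snapshot(n); pickle.dump(s,open(f'pics/{n}4.pkl','wb'))
    if n!="top":cv2.imwrite(f'pics/{n}4.png',(s["color"] if n=="wrist" else cv2.resize(s["color"][180:360,300:520],None,fx=2.5,fy=2.5))[:,:,::-1])
E
```

```text
time: 10.45
tool_pos: [0.5516, 0.2277, 0.1718]
ee_rot: [3.14, 0.531, 2.955]
wrist_force: [-0.3, -0.5, -3.2]
width: 0.0617
finger_force: 30.0
t 10.45 pos [0.5516 0.2277 0.1718] shift mm in tool axes [ 8.1 -1.   1.7] turn [ 0.02  0.43 -0.1 ] F [-0.3 -0.5 -3.2] T [ 0.1   0.41 -0.04] w 0.0617 q [ 0.5  -0.13  1.69 -0.36  1.18 -0.81]
```

View pics/scene4.png

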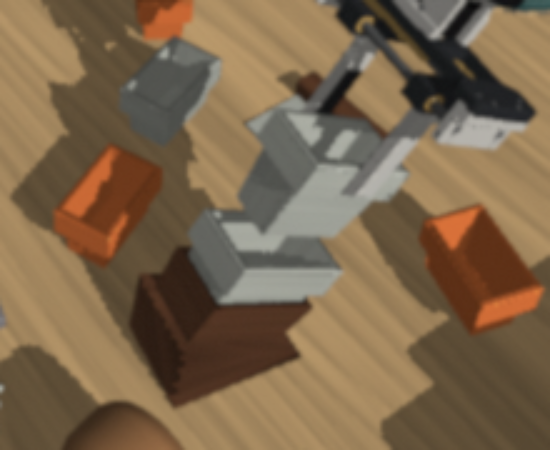

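View pics/wrist4.png

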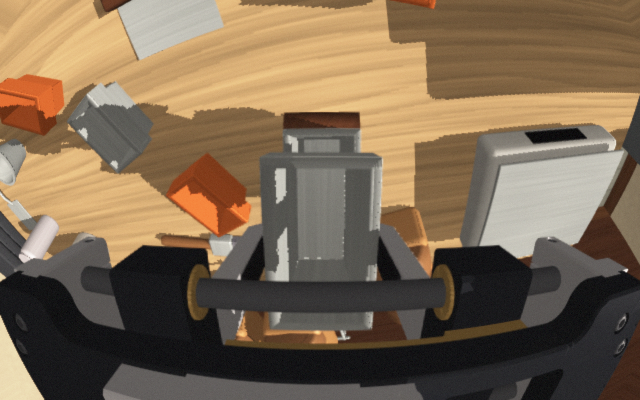

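The scene view shows the taller tin held aligned above the large tin's mouth at crop (320,160), with the mouth at (265,255). In the wrist view the held tin's rim is at (320,240). I'll measure the held tin's offset from the large tin.

```bash
cat >> h.py <<'E'
def held(s,fish,zlo,zhi,tol=.005,xr=.075,yr=.045):
    P=cloud(s,fish).reshape(-1,3); C=s["color"].reshape(-1,3).astype(int); g=np.isfinite(P[:,2])&(abs(C[:,0]-C[:,2])<25)&(C.sum(1)>150); P=P[g]
    L=(P-MOUTH)@np.stack([EX,EY,EZ],1); m=(abs(L[:,0])<xr)&(abs(L[:,1])<yr)&(L[:,2]>zlo)&(L[:,2]<zhi); L=L[m]
    h,e=np.histogram(L[:,2],np.arange(zlo,zhi,.004)); t=np.percentile(L[:,2],97); k=abs(L[:,2]-t)<tol
    q=L[k]; A=np.c_[q[:,:2],np.ones(len(q))]; co=np.linalg.lstsq(A,q[:,2],rcond=None)[0]
    return len(L),"rim z",np.median(q[:,2]).round(4),k.sum(),rect(L,k),"slopes deg",np.degrees(co[:2]).round(2)
E
python3 - <<'E'
from h import *
for n in ("scene","wrist","top"):
    s=pickle.load(open(f'pics/{n}4.pkl','rb')); print(n,"M",held(s,n=="wrist",.07,.125))
    print(n,"L",held(s,n=="wrist",-.02,.02))
E
```

```text
scene M (1643, 'rim z', np.float64(0.1188), np.int64(76), (array([17.8,  0.6]), 87.6, 19.4, -79.0), 'slopes deg', array([2.03, 0.21]))
scene L (889, 'rim z', np.float64(-0.0006), np.int64(315), (array([ 1.6, -0.5]), 116.0, 67.5, -1.0), 'slopes deg', array([0.08, 0.34]))
wrist M (10123, 'rim z', np.float64(0.1116), np.int64(5653), (array([ 7.2, -0.1]), 105.0, 85.6, -0.5), 'slopes deg', array([0.3 , 0.03]))
wrist L (974, 'rim z', np.float64(0.0003), np.int64(827), (array([-47.5,   0.7]), 65.5, 20.8, 89.9), 'slopes deg', array([-0.19,  0.07]))
top M (583, 'rim z', np.float64(0.1145), np.int64(97), (array([28.1,  3.9]), 81.6, 72.2, -76.4), 'slopes deg', array([-1.64, -0.69]))
top L (296, 'rim z', np.float64(0.002), np.int64(129), (array([0.9, 0.2]), 111.2, 65.8, 1.2), 'slopes deg', array([ 0.21, -0.48]))
```

```bash

python3 -m crank '[[1,[0.0085,0.0005,0],[0,0.4,0]],[1,[0,0,0.01],[0,0,0]],[1,[0,0,0.012],[0,0,0]],[1,[0,0,0.012],[0,0,0]],[1,[0,0,0.012],[0,0,0]],[1,[0,0,0.008],[0,0,0]],[1,[0,0,0],[0,0,0]]]' 
python3 - <<'E'
from h import *
from bench import vision
go(MOUTH+EZ*(-.0295),RT)
s=vision.snapshot("wrist"); print("M",held(s,True,.03,.07,yr=.032)); print("L",held(s,True,-.01,.01))
s=vision.snapshot("scene"); print("M",held(s,False,.03,.07,yr=.034)); print("L",held(s,False,-.01,.01,.003))
E
```

```text
time: 11.3
tool_pos: [0.5706, 0.2232, 0.1193]
ee_rot: [3.141, 0.524, 2.953]
wrist_force: [-0.2, -0.1, -3.3]
width: 0.0618
finger_force: 30.0
t 11.3 pos [0.5706 0.2232 0.1193] shift mm in tool axes [-1.3 -0.1 26.5] turn [-0.06  0.   -0.19] F [-0.2 -0.1 -3.3] T [ 0.14  0.42 -0.05] w 0.0618 q [ 0.47 -0.07  1.73 -0.36  1.07 -0.8 ]
M (8372, 'rim z', np.float64(0.0561), np.int64(5716), (array([-2.,  0.]), 105.3, 64.0, -0.0), 'slopes deg', array([-0.31,  0.01]))
L (2755, 'rim z', np.float64(0.0073), np.int64(637), (array([-0.1,  0.8]), 83.3, 43.6, -0.5), 'slopes deg', array([-0.25,  0.33]))
M (1118, 'rim z', np.float64(0.0561), np.int64(335), (array([1.8, 0.1]), 106.6, 67.2, 0.4), 'slopes deg', array([-0.13,  0.2 ]))
L (689, 'rim z', np.float64(0.0078), np.int64(70), (array([ 3.9, -1.6]), 86.2, 47.3, 0.1), 'slopes deg', array([-0.23, -0.11]))
```

Well aligned with no contact. Continuing down gently.

```bash

python3 -m crank '[[1,[0,0,0.006],[0,0,0]],[1,[0,0,0.006],[0,0,0]],[1,[0,0,0.005],[0,0,0]],[1,[0,0,0.003],[0,0,0]],[1,[0,0,0],[0,0,0]]]' |grep -E "pos|force"
python3 -m crank '[[1,[0,0,0.002],[0,0,0]],[1,[0,0,0.001],[0,0,0]],[1,[0,0,0],[0,0,0]]]' |grep -E "pos|force"
python3 -c "
from h import *
go(MOUTH+EZ*(-.0295),RT)"
```

```text
tool_pos: [0.5807, 0.222, 0.1037]
wrist_force: [-0.3, -0.0, -3.4]
finger_force: 30.0
tool_pos: [0.5824, 0.222, 0.1019]
wrist_force: [-0.5, -0.3, -3.5]
finger_force: 30.0
t 12.2 pos [0.5824 0.222  0.1019] shift mm in tool axes [ 0.3 -1.1  5.6] turn [ 0.07  0.17 -0.21] F [-0.5 -0.3 -3.5] T [ 0.1   0.37 -0.06] w 0.0618 q [ 0.46 -0.04  1.74 -0.36  1.03 -0.8 ]
```

```bash

python3 -m crank '[[1,[0,0,0.0015],[0,0,0]],[1,[0,0,0.0015],[0,0,0]],[1,[0,0,0],[0,0,0]]]' |grep -E "pos|force"
python3 -m crank '[[1,[0,0,0.001],[0,0,0]],[1,[0,0,0.0005],[0,0,0]],[1,[0,0,0],[0,0,0]]]' |grep -E "pos|force"
python3 - <<'E'
from h import *
from bench import vision
go(MOUTH+EZ*(-.0295),RT)
s=vision.snapshot("wrist"); print("M",held(s,True,.01,.045,yr=.032))
s=vision.snapshot("scene"); print("M",held(s,False,.01,.045,yr=.034))
E
```

```text
tool_pos: [0.5838, 0.2216, 0.099]
wrist_force: [0.1, -0.2, -2.1]
finger_force: 30.0
tool_pos: [0.5846, 0.2216, 0.098]
wrist_force: [0.0, -0.2, -2.6]
finger_force: 30.0
t 12.8 pos [0.5846 0.2216 0.098 ] shift mm in tool axes [ 0.2 -1.1  1. ] turn [ 0.07  0.17 -0.21] F [ 0.  -0.2 -2.6] T [0.19 0.39 0.02] w 0.0616 q [ 0.46 -0.03  1.74 -0.36  1.02 -0.8 ]
M (7707, 'rim z', np.float64(0.0305), np.int64(5572), (array([-0.7,  0.1]), 105.1, 63.9, -0.0), 'slopes deg', array([-0.17,  0.14]))
M (880, 'rim z', np.float64(0.0296), np.int64(316), (array([2.1, 0.1]), 107.5, 67.6, -1.0), 'slopes deg', array([0.12, 0.22]))
```

```bash

for i in 1; do python3 -m crank '[[1,[0,0,0.0005],[0,0,0]],[1,[0,0,0],[0,0,0]]]' |grep -E "pos|force: \["; python3 -m crank '[[1,[0,0,0.0005],[0,0,0]],[1,[0,0,0],[0,0,0]]]' |grep -E "pos|force: \[";  python3 -m crank '[[1,[0,0,0.0005],[0,0,0]],[1,[0,0,0],[0,0,0]]]' |grep -E "pos|force: \["; done
```

```text
tool_pos: [0.585, 0.2216, 0.0979]
wrist_force: [-0.4, 0.1, -1.8]
tool_pos: [0.585, 0.2216, 0.0978]
wrist_force: [-4.2, -0.3, 2.3]
tool_pos: [0.585, 0.2216, 0.0978]
wrist_force: [-6.7, 1.1, 4.4]
```

Seated: travel has stopped with about 7 N of axial force. Releasing and backing out.

```bash

python3 -m crank '[[0,[0,0,0],[0,0,0]],[0,[0,0,0],[0,0,0]],[0,[0,0,0],[0,0,0]],[0,[0,0,0],[0,0,0]],[0,[0,0,-0.01],[0,0,0]],[0,[0,0,-0.03],[0,0,0]],[0,[0,0,-0.04],[0,0,0]],[0,[0,0,-0.04],[0,0,0]]]' | grep -E "pos|width|force: \["
python3 - <<'E'
from h import *
from bench import vision
s=vision.snapshot("wrist"); print("M",held(s,True,.01,.045,yr=.038)); print("L",held(s,True,-.01,.01))
s=vision.snapshot("scene"); print("M",held(s,False,.01,.045,yr=.038)); print("L",held(s,False,-.01,.01,.003))
print(s["z_map"].shape); pickle.dump(s,open('pics/scene5.pkl','wb'))
go([.4855,-.0167,.2],down(199.1))
E
```

```text
tool_pos: [0.5251, 0.2322, 0.2017]
wrist_force: [1.3, 0.7, 1.1]
width: 0.094
M (3273, 'rim z', np.float64(0.0303), np.int64(2262), (array([-6. ,  1.7]), 104.0, 62.2, -0.3), 'slopes deg', array([-0.14,  0.06]))
L (884, 'rim z', np.float64(0.007), np.int64(275), (array([-9.3, -1.6]), 97.7, 53.1, -0.4), 'slopes deg', array([-0.27,  0.68]))
M (1006, 'rim z', np.float64(0.0293), np.int64(374), (array([-2.8,  0.3]), 106.4, 63.2, 0.1), 'slopes deg', array([0.02, 0.33]))
L (783, 'rim z', np.float64(0.0081), np.int64(137), (array([-2.1, -0.7]), 104.7, 61.5, -0.6), 'slopes deg', array([0.05, 0.06]))
(400, 640)
t 14.4 pos [0.5275 0.2347 0.2096] shift mm in tool axes [  -1.  -255.     8.2] turn [ -7.33  30.26 -29.18] F [ 0.5 -0.6  2.2] T [ 0.1   0.01 -0.02] w 0.094 q [ 0.54 -0.19  1.66 -0.36  1.26 -0.8 ]
```

The taller tin is seated: its rim is flat 30 mm above the large rim, and it slid 4 mm downhill within its play. On to the shorter tin.

```bash

python3 -m crank '[[0,[0,-0.035,0],[0,0,0]],[0,[0,-0.04,0],[0,0,0]],[0,[0,-0.04,0],[0,0,0]],[0,[0,-0.04,0],[0,0,0]],[0,[0,-0.04,0],[0,0,0]],[0,[0,-0.04,0],[0,0,0]],[0,[0,-0.02,0],[0,0,0]]]' | grep pos
python3 -m crank '[[0,[0,0,0],[-1.22,5.04,-4.86]],[0,[0,0,0],[-1.22,5.04,-4.86]],[0,[0,0,0],[-1.22,5.04,-4.86]],[0,[0,0,0],[-1.22,5.04,-4.86]],[0,[0,0,0],[-1.22,5.04,-4.86]],[0,[0,0,0],[-1.22,5.04,-4.86]],[0,[0,0,0],[0,0,0]]]' | grep pos
python3 - <<'E'
from h import *
from bench import vision
s=vision.snapshot("wrist"); Q=cloud(s,True).reshape(-1,3); Q=Q[np.isfinite(Q[:,2])]
m=(abs(Q[:,2]-.062)<.006)&(np.linalg.norm(Q[:,:2]-[.4855,-.0167],axis=1)<.07); print(m.sum(),rect(Q,m))
go([.4855,-.0167,.15],down(199.1))
E
```

```text
tool_pos: [0.4776, -0.0208, 0.1995]
tool_pos: [0.48, -0.0183, 0.1976]
1463 (array([487.3, -17.5]), 95.3, 58.9, 18.9)
t 15.85 pos [ 0.4791 -0.0182  0.1981] shift mm in tool axes [-7.2 -0.6 48. ] turn [-0.08 -0.88 -0.21] F [-0.3 -0.4  0.2] T [ 0.07 -0.09  0.02] w 0.0938 q [-0.15 -0.06  1.47 -0.01  1.75 -2.05]
```

```bash

python3 -m crank '[[0,[-0.007,-0.001,0.03],[0,-0.9,-0.2]],[0,[0,0,0.04],[0,0,0]],[0,[0,0,0.04],[0,0,0]],[0,[0,0,0.03],[0,0,0]],[0,[0,0,0],[0,0,0]]]' | grep pos
python3 -c "
from h import *
go([.4862,-.0170,.0025],down(199.0))"
```

```text
tool_pos: [0.4805, -0.0165, 0.0551]
t 16.35 pos [ 0.4805 -0.0165  0.0551] shift mm in tool axes [-5.5 -2.4 52.6] turn [ 0.09 -0.3   0.08] F [ 0.4  0.8 -0.9] T [ 0.05 -0.13  0.01] w 0.0941 q [-0.15 -0.01  1.7  -0.    1.45 -2.06]
```

```bash

python3 -m crank '[[0,[0,0,0.02],[0,0,0]],[0,[0,0,0.015],[0,0,0]],[0,[0,0,0],[0,0,0]],[0,[0,0,0],[0,0,0]]]' | grep pos
python3 -c "
from h import *
go([.4862,-.0170,.0025],down(199.0))"
```

```text
tool_pos: [0.4864, -0.0174, 0.0267]
t 16.75 pos [ 0.4864 -0.0174  0.0267] shift mm in tool axes [ 0.2  0.6 24.2] turn [-0.24  0.31  0.13] F [ 0.9 -0.1 -0.3] T [ 0.06 -0.17  0.03] w 0.0941 q [-0.15  0.02  1.74 -0.    1.38 -2.06]
```

```bash

python3 -m crank '[[0,[0,0,0.012],[0,0,0]],[0,[0,0,0.008],[0,0,0]],[0,[0,0,0],[0,0,0]],[0,[0,0,0],[0,0,0]]]' | grep pos
python3 -m crank '[[1,[0,0,0],[0,0,0]],[1,[0,0,0],[0,0,0]],[1,[0,0,0],[0,0,0]],[1,[0,0,0],[0,0,0]],[1,[0,0,0],[0,0,0]],[1,[0,0,0],[0,0,0]],[1,[0,0,0],[0,0,0]]]'
```

```text
tool_pos: [0.4854, -0.0173, 0.0043]
time: 17.85
tool_pos: [0.4859, -0.0176, 0.0049]
ee_rot: [-3.138, 0.003, -2.807]
wrist_force: [1.5, -1.3, 0.8]
width: 0.0576
finger_force: 30.0
```

```bash

python3 -m crank '[[1,[0,0,-0.005],[0,0,0]],[1,[0,0,-0.02],[0,0,0]],[1,[0,0,-0.035],[0,0,0]],[1,[0,0,-0.035],[0,0,0]],[1,[0,0,-0.035],[0,0,0]],[1,[0,0,-0.035],[0,0,0]],[1,[0,0,-0.01],[0,0,0]],[1,[0,0,0],[0,0,0]]]' 
python3 -c "
from h import *
go(MOUTH+EZ*.0626-EX*.0044+[0,-.13,0],RT)"
```

```text
time: 18.65
tool_pos: [0.4859, -0.0169, 0.181]
ee_rot: [-3.138, 0.005, -2.807]
wrist_force: [0.5, 0.1, -1.9]
width: 0.0577
finger_force: 30.0
t 18.65 pos [ 0.4859 -0.0169  0.181 ] shift mm in tool axes [-85.3  93.8   6.5] turn [  7.66 -28.97  29.11] F [ 0.5  0.1 -1.9] T [ 0.07 -0.16  0.01] w 0.0577 q [-0.15 -0.06  1.5  -0.    1.69 -2.06]
```

```bash

python3 -m crank '[[1,[-0.02,0.023,0],[0,0,0]],[1,[-0.03,0.033,0],[0,0,0]],[1,[-0.025,0.027,0],[0,0,0]],[1,[-0.01,0.011,0],[0,0,0]]]' |grep pos
python3 -m crank '[[1,[0,0,0],[1.1,-4.14,4.16]],[1,[0,0,0],[1.1,-4.14,4.16]],[1,[0,0,0],[1.1,-4.14,4.16]],[1,[0,0,0],[1.1,-4.14,4.16]],[1,[0,0,0],[1.1,-4.14,4.16]],[1,[0,0,0],[1.1,-4.14,4.16]],[1,[0,0,0],[1.1,-4.14,4.16]],[1,[0,0,0],[0,0,0]]]' |grep pos
python3 -c "
from h import *
go(MOUTH+EZ*.0626-EX*.0044,RT)"
```

```text
tool_pos: [0.5335, 0.1024, 0.1757]
tool_pos: [0.5304, 0.0996, 0.1743]
t 19.85 pos [0.5304 0.0996 0.1743] shift mm in tool axes [ 15.8 128.8  -9.8] turn [-0.19 -0.59  0.19] F [-0.5 -0.2 -2.7] T [0.11 0.29 0.03] w 0.0577 q [ 0.22 -0.31  1.82 -0.22  1.16 -1.13]
```

```bash

python3 -m crank '[[1,[0.015,0,-0.01],[0,-0.5,0]],[1,[0,0.02,0],[0,0,0]],[1,[0,0.03,0],[0,0,0]],[1,[0,0.03,0],[0,0,0]],[1,[0,0.03,0],[0,0,0]],[1,[0,0.018,0],[0,0,0]],[1,[0,0,0],[0,0,0]],[1,[0,0,0],[0,0,0]]]' |grep pos
python3 - <<'E'
from h import *
from bench import vision
go(MOUTH+EZ*.0626-EX*.0044,RT)
s=vision.snapshot("wrist"); pickle.dump(s,open('pics/w6.pkl','wb')); print("S",held(s,True,.065,.11,yr=.032)); print("M",held(s,True,.015,.04,.004,yr=.04))
s=vision.snapshot("scene"); pickle.dump(s,open('pics/s6.pkl','wb')); print("S",held(s,False,.065,.11,yr=.032)); print("M",held(s,False,.015,.04,.004,yr=.04))
cv2.imwrite('pics/s6.png',cv2.resize(s["color"][180:360,300:520],None,fx=2.5,fy=2.5)[:,:,::-1])
E
```

```text
tool_pos: [0.5403, 0.2281, 0.1792]
t 20.65 pos [0.5403 0.2281 0.1792] shift mm in tool axes [6.5 0.7 1.6] turn [-0.19  0.18  0.11] F [ 0.2  0.  -2.7] T [ 0.08  0.34 -0.03] w 0.0576 q [ 0.52 -0.15  1.69 -0.36  1.21 -0.81]
S (3642, 'rim z', np.float64(0.1077), np.int64(570), (array([-9.1, -0.1]), 73.1, 63.5, 0.0), 'slopes deg', array([-1.14,  0.16]))
M (1008, 'rim z', np.float64(0.0303), np.int64(875), (array([-48.4,   2.1]), 61.8, 19.6, 89.9), 'slopes deg', array([0.57, 0.16]))
S (996, 'rim z', np.float64(0.1071), np.int64(203), (array([6.2, 1.7]), 100.5, 61.2, -3.7), 'slopes deg', array([ 0.03, -0.11]))
M (724, 'rim z', np.float64(0.0296), np.int64(274), (array([-3.8,  0.2]), 108.1, 62.0, -1.2), 'slopes deg', array([0.07, 0.48]))
```

View pics/s6.png

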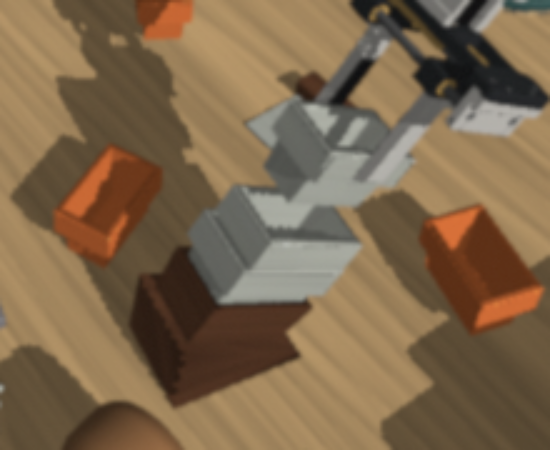

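The scene shows the taller tin square in the large one at crop (275,245), with the shorter tin held above it at (330,150). I'll re-read the held rim with the correct height window.

```bash
python3 - <<'E'
from h import *
s=pickle.load(open('pics/w6.pkl','rb')); print(held(s,True,.1,.135,yr=.031))
s=pickle.load(open('pics/s6.pkl','rb')); print(held(s,False,.1,.135,yr=.031))
E
```

```text
(6892, 'rim z', np.float64(0.1216), np.int64(5078), (array([ 2.6, -0.1]), 96.8, 62.0, -0.3), 'slopes deg', array([-0.22, -0.3 ]))
(900, 'rim z', np.float64(0.1208), np.int64(294), (array([5.7, 0. ]), 99.0, 61.7, -0.0), 'slopes deg', array([0.05, 0.53]))
```

```bash

python3 -m crank '[[1,[0.0085,0.0018,0],[0,0.2,0]],[1,[0,0,0.008],[0,0,0]],[1,[0,0,0.01],[0,0,0]],[1,[0,0,0.01],[0,0,0]],[1,[0,0,0.007],[0,0,0]],[1,[0,0,0],[0,0,0]],[1,[0,0,0],[0,0,0]]]' | grep -E "pos|force"
python3 - <<'E'
from h import *
from bench import vision
go(MOUTH+EZ*.0026-EX*.0060+EY*.0011,RT)
s=vision.snapshot("wrist"); print("S",held(s,True,.07,.1,yr=.030)); print("M",held(s,True,.015,.04,.004,yr=.04))
s=vision.snapshot("scene"); print("S",held(s,False,.07,.1,yr=.031)); print("M",held(s,False,.015,.04,.004,yr=.04))
E
```

```text
tool_pos: [0.5509, 0.2285, 0.1457]
wrist_force: [0.0, -0.3, -2.0]
finger_force: 30.0
t 21.45 pos [0.5509 0.2285 0.1457] shift mm in tool axes [ 0.4 -0.5 27.5] turn [-0.1   0.12  0.  ] F [ 0.  -0.3 -2. ] T [ 0.15  0.28 -0.06] w 0.0577 q [ 0.51 -0.11  1.72 -0.36  1.14 -0.79]
S (6229, 'rim z', np.float64(0.0874), np.int64(4757), (array([-4.8,  0. ]), 96.9, 59.9, -0.0), 'slopes deg', array([-0.31, -0.32]))
M (6340, 'rim z', np.float64(0.0363), np.int64(523), (array([-2.6,  2.3]), 72.9, 38.9, 0.0), 'slopes deg', array([ 0.1, -0.4]))
S (758, 'rim z', np.float64(0.087), np.int64(293), (array([-1.7, -0.2]), 98.0, 61.0, 0.3), 'slopes deg', array([-0.09, -0.04]))
M (737, 'rim z', np.float64(0.0369), np.int64(85), (array([ 7. , 14.5]), 88.1, 35.9, -28.1), 'slopes deg', array([0.39, 1.09]))
```

```bash

python3 -m crank '[[1,[0.001,0,0.006],[0,0,0]],[1,[0,0,0.006],[0,0,0]],[1,[0,0,0.005],[0,0,0]],[1,[0,0,0.003],[0,0,0]],[1,[0,0,0],[0,0,0]]]' |grep -E "pos|force: \["
python3 -m crank '[[1,[0,0,0.002],[0,0,0]],[1,[0,0,0.001],[0,0,0]],[1,[0,0,0],[0,0,0]]]' |grep -E "pos|force: \["
python3 -m crank '[[1,[0,0,0.001],[0,0,0]],[1,[0,0,0.001],[0,0,0]],[1,[0,0,0],[0,0,0]]]' |grep -E "pos|force: \["
python3 - <<'E'
from h import *
from bench import vision
go(MOUTH+EZ*.0026-EX*.0060+EY*.0011,RT)
s=vision.snapshot("wrist"); print("S",held(s,True,.045,.075,yr=.030))
s=vision.snapshot("scene"); print("S",held(s,False,.045,.075,yr=.031))
E
```

```text
tool_pos: [0.5597, 0.2266, 0.1273]
wrist_force: [0.8, 0.8, -2.7]
tool_pos: [0.5614, 0.2267, 0.1257]
wrist_force: [0.7, 0.2, -1.8]
tool_pos: [0.5623, 0.2265, 0.1239]
wrist_force: [-0.3, -0.3, -2.6]
t 22.65 pos [0.5623 0.2265 0.1239] shift mm in tool axes [-0.6 -0.6  2.8] turn [-0.07  0.14  0.  ] F [-0.3 -0.3 -2.6] T [ 0.14  0.3  -0.01] w 0.0574 q [ 0.49 -0.08  1.74 -0.36  1.09 -0.79]
S (6239, 'rim z', np.float64(0.0627), np.int64(4766), (array([-5.7,  0. ]), 97.1, 59.9, -0.0), 'slopes deg', array([-0.28, -0.29]))
S (730, 'rim z', np.float64(0.062), np.int64(287), (array([-3.1, -0.5]), 101.2, 60.9, 0.0), 'slopes deg', array([ 0. , -0.2]))
```

About 2.5 mm remain, with no contact yet.

```bash

python3 -m crank '[[1,[0,0,0.001],[0,0,0]],[1,[0,0,0.0007],[0,0,0]],[1,[0,0,0],[0,0,0]]]' |grep -E "pos|force: \["
python3 -m crank '[[1,[0,0,0.0005],[0,0,0]],[1,[0,0,0],[0,0,0]]]' |grep -E "pos|force: \["
python3 -m crank '[[1,[0,0,0.0005],[0,0,0]],[1,[0,0,0],[0,0,0]]]' |grep -E "pos|force: \["
```

```text
tool_pos: [0.5631, 0.2263, 0.1223]
wrist_force: [0.0, -0.3, -3.1]
tool_pos: [0.5634, 0.2263, 0.122]
wrist_force: [0.0, 0.6, -2.0]
tool_pos: [0.5636, 0.2263, 0.122]
wrist_force: [-2.4, 0.9, -0.3]
```

```bash

python3 -m crank '[[1,[0,0,0.0005],[0,0,0]],[1,[0,0,0],[0,0,0]]]' |grep -E "pos|force: \["
python3 -m crank '[[1,[0,0,0.0004],[0,0,0]],[1,[0,0,0],[0,0,0]]]' |grep -E "pos|force: \["
```

```text
tool_pos: [0.5637, 0.2267, 0.1219]
wrist_force: [-5.4, 0.3, 2.3]
tool_pos: [0.5638, 0.2267, 0.1219]
wrist_force: [-6.9, -0.1, 3.6]
```

Seated with the same signature as the taller tin. Releasing and retreating.

```bash

python3 -m crank '[[0,[0,0,0],[0,0,0]],[0,[0,0,0],[0,0,0]],[0,[0,0,0],[0,0,0]],[0,[0,0,0],[0,0,0]],[0,[0,0,-0.01],[0,0,0]],[0,[0,0,-0.03],[0,0,0]],[0,[0,0,-0.04],[0,0,0]],[0,[0,0,-0.04],[0,0,0]]]' | grep -E "pos|width|force: \["
python3 -m crank '[[0,[0,-0.04,0],[0,0,0]],[0,[0,-0.04,0],[0,0,0]],[0,[0,-0.04,0],[0,0,0]],[0,[0,-0.04,0],[0,0,0]],[0,[0,-0.04,0],[0,0,0]],[0,[0,0,0],[0,0,0]],[0,[0,0,0],[0,0,0]]]' | grep -E "pos"
python3 - <<'E'
from h import *
from bench import vision
for n in ("scene","top"):
    s=vision.snapshot(n); pickle.dump(s,open(f'pics/{n}7.pkl','wb'))
    for a,lo,hi in (("S",.045,.075),("M",.015,.034),("L",-.012,.004)): print(n,a,held(s,False,lo,hi,.004,yr=.038))
s=pickle.load(open('pics/scene7.pkl','rb')); cv2.imwrite('pics/s7.png',cv2.resize(s["color"][180:360,300:520],None,fx=2.5,fy=2.5)[:,:,::-1])
E
```

```text
tool_pos: [0.5039, 0.2371, 0.2259]
wrist_force: [0.0, -0.2, 0.1]
width: 0.0943
tool_pos: [0.468, 0.0399, 0.2259]
scene S (790, 'rim z', np.float64(0.0596), np.int64(319), (array([-6. , -0.4]), 100.6, 60.7, 1.2), 'slopes deg', array([-0.01,  0.16]))
scene M (617, 'rim z', np.float64(0.0309), np.int64(206), (array([-2.8,  0.8]), 105.0, 61.1, -1.2), 'slopes deg', array([-0.29, -0.19]))
scene L (496, 'rim z', np.float64(0.0011), np.int64(178), (array([15.1, 20.9]), 127.6, 57.9, -31.9), 'slopes deg', array([-0.31,  0.03]))
top S (390, 'rim z', np.float64(0.0628), np.int64(115), (array([-8.4,  1. ]), 94.5, 56.9, -0.6), 'slopes deg', array([-0.28,  0.36]))
top M (301, 'rim z', np.float64(0.0319), np.int64(111), (array([-4. , -2.3]), 103.4, 58.6, 3.6), 'slopes deg', array([-0.12, -0.18]))
top L (287, 'rim z', np.float64(0.0023), np.int64(187), (array([-0. , -3.2]), 112.6, 61.6, 3.9), 'slopes deg', array([-0.1 ,  0.29]))
```

View pics/s7.png

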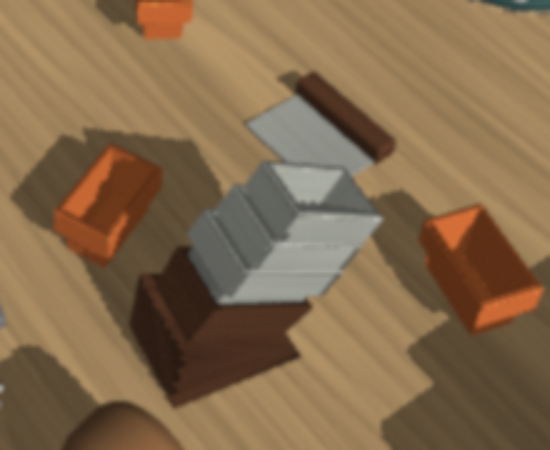

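The picture shows all three collars stacked square at crop (290,230), with rims 30 mm apart as they should be and bystanders untouched. Handing in.

```bash
python3 -c "
from bench import robot
print(robot.close_job())"
```

```text
the job is handed in; nothing more can be done
None
```

The two loose tins are nested in the large tin, the taller first and then the shorter, each fully down and square by the final camera check; the job is handed in at about 24 s of the 64 s allowed.

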